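# Spring impact test of a cover-glass sample

## Task

Run one impact test on the glass sample in the spring tester: push the sample holder by its green knob fully home in front of the striker, then draw the striker back by its black knob until its sear catches and let go of it cocked, then press the red trip pad down to fire it at the sample. Draw by feel: how far back the sear catches is different every time, a rubber bumper comes just behind that point and must not be squashed hard, and the striker must not be let slip from the fingers. Leave the other things on the bench where they are.

Things in the scene. Friction and masses are not known exactly. Their poses are not given: they have to be found in the camera images.
- tester: Spring impact tester screwed to the bench, grey base 460 x 120 mm. Origin on the bench under the striker rod's line; +x is the way the striker fires, z up, +y roughly to the robot. In its frame (mm): black knob axis x=40-draw, y=0; green knob axis x=138, y=20+slide; trip pad x=-231, y=0; striker rod at height 55. Only the knobs and pad stand over 92 high.
- anvil (a point): Middle of the steel anvil's top, 80 mm high (tester x=164, y=0). The anvil spans tester x=149 to 179, y=-32 to 32 mm, behind the sample holder (x=130 to 146, 70 wide in y, top at 85 mm). The blue front bearing at x=94 to 106 is 78 mm high.
- striker: Striker with its black cocking knob with a yellow band: upright round post 18 mm across, 65 mm tall, on the aluminium striker carriage. Origin at the centre of its foot, 86 mm above the bench (top at 151 mm). Axes as the tester's. Draw it towards the tester's -x. While untouched and cocked it stays where it is.
- draw (a joint): Draw of the striker, m: 0 = forward, tip on the sample; grows as it is drawn (tester's -x), at most 0.075. A spring pulls it forward: 3 N at 0, 0.15 N more per mm (about 13 N at 65 mm), friction 0.4 N. The sear catches somewhere between 26 and 62 mm of draw, set by a brass collar clamped on the tail rod, whose place is not measured.
- sear_nose (a point): Catch face of the dark steel sear lever at rest (fixed point; tester x=-101, height 60 mm). From 24 to 12 mm before the catch the collar lifts the sear's sloped nose (about 1 to 4 N extra, do not mistake it for the bumper), then slides under it with little force; then the nose drops in front of the collar. From there on the striker, eased off, rests on the sear with no force left on the knob.
- stop: Blue stop block under the sear lever with a black rubber bumper on its front (face at tester x=-113). This origin coincides with the tester's. The collar meets the bumper 2 mm of draw beyond the catch; it then resists with 3.5 N more per mm: this steep, lasting rise, felt at the knob, means that the sear has caught. More than 9 N on the bumper is too much.
- trip_pad (a point): Centre of the top face of the red trip pad (32 x 32 mm, on the sear lever's tail) as it stands at rest, 97 mm above the bench; this point is fixed to the tester. Pressing the pad down about 8 to 13 mm (of at most 17) lifts the sear's nose off the collar and fires the striker; it takes up to about 10 N.
- shuttle: Sample holder with its green knob: upright round post 14 mm across, 40 mm tall, standing on the holder. Origin at the centre of its foot, 85 mm above the bench (top at 125 mm). Axes as the tester's.
- slide (a joint): Sample holder slide, m: 0 = fully home (hard stop), the dark glass sample centred in front of the striker; grows as it comes out towards the robot (tester's +y), up to 0.055. Moves under 2.5 N of friction, stays where it is left; home means within 3 mm.
- bottle: White closed bottle, 56 mm across, 130 mm tall; bystander. Origin under its centre.
- jar: Amber jar, 60 mm across, 65 mm tall; bystander. Origin under its centre.
- brush: Hand brush 160 mm long, lying; bystander.
- wrench: Wrench 140 mm long, lying; bystander.
- plate_a: Spare dark glass plate 60 x 50 x 6 mm, lying on the robot's side of the tester; bystander.
- plate_b: Spare dark glass plate 60 x 50 x 6 mm, lying on the far side of the tester; bystander.
- bin: Beige open bin 90 x 120 x 45 mm; bystander.

How it is judged:
On the way, in this order (a step that is already met when the one before it is completed fails the run):
1. the sample holder is pushed fully home (value of joint slide below 0.003 m), for 0.2 s.
2. the striker stands cocked on its sear, let go (value of joint slide below 0.003 m and contact force between the fingers and striker below 0.5 N and value of joint draw above 0.022 m and velocity of joint draw above -0.02 m/s), for 0.4 s.
3. the tripped striker shoots forward, untouched, at the sample (value of joint slide below 0.003 m and contact force between the fingers and striker below 0.5 N and velocity of joint draw below -0.4 m/s).
At the end, for the whole second after the job is handed in: The striker has been fired and rests fully forward on the sample (draw below 4 mm, still), and the sample holder is still fully home (within 3 mm) (value of joint draw below 0.004 m and velocity of joint draw between -0.02 and 0.02 m/s and value of joint slide below 0.003 m); the robot touches nothing.
It fails at once if the rubber bumper is squashed with more than 9 N (contact force between stop and anything else above 9 N).
It fails at once if the striker slips forward out of the fingers (faster than 0.35 m/s while they touch its knob) (velocity of joint draw below -0.35 m/s and contact force between the fingers and striker above 0.5 N).
It fails at once if a bystander is moved by more than 30 mm (distance of any of bottle, jar, brush, wrench, plate_a, plate_b, bin from where it was at the start of the episode above 0.03 m).
It also fails if it takes over 72 s, if anything falls off the work surface, if the arm or the gripper's body presses on something with over 40 N, if the wrist force passes 120 N, or if a joint passes its speed limit or range.

## Robot

A 6-joint arm with a two-finger parallel gripper is mounted at the origin on the work surface. World frame = base frame: x ahead of the robot, y to its left, z up, the work surface at z = 0. Lengths are in m, angles in rad, forces in N, time in s.
With the tool pointing down it reaches from about 0.4 to 0.925 m from the base axis. Payload 12.5 kg.
Tool frame: the origin (TCP) lies at the centre of the arm's flange, where the gripper is bolted on; the fingertips stand 190 mm ahead of it and the grasp point (between the pads) lies 171 mm ahead of it; z points along the fingers, y is the line along which they close (so a half turn about z gives the same grasp; the last joint's range is limited). The gripper opens to 95 mm and grips with 3 to 60 N. Pads are 20 mm wide; open, the fingers measure 119 mm over their backs; the gripper's body (75 mm by 180 mm) begins 59 mm behind the grasp point.
Start: joints at [1.154, 0.491, 1.559, -0, 1.092, -0.106], TCP at [0.191, 0.595, 0.405] pointing down, gripper open.
Joint ranges: [-3.1, 3.1], [-0.84, 2.19], [0.05, 2.79], [-1.13, 4.28], [0.06, 2.93], [-2.69, 2.69]. Speed limits (rad/s): [2.22, 2.22, 2.79, 3.14, 3.14, 3.14].

## Interface

Orientations are given as a 3x3 rotation matrix whose columns are the frame's x, y, z axes.
In Python, from cell import read_state, get_image, get_calibration, job_done gives the robot as it stands.
- The arm moves only by the tool apply_moves, never from a script. Its argument "motion" is one flat list of numbers, 7 for each row, row after row: the closure, from 0 (fully open) to 1 (shut), then the shift along the tool's x, y, z in mm, then the turn, a rotation vector about the tool's x, y, z in degrees. A call has 1 to 10 rows; each row shifts and turns the commanded pose from where the row before left it, along the tool's axes as they then stand; what a row does not reach is not made up. A row lasts 1/10 s, in which the tool goes at most 50 mm and 8.59 degrees, less where a joint would pass 70% of its speed; a pose out of reach is approached as far as the arm can. A call is refused whole if a number of a shift passes 50 or a number of a turn 8.59, either way. A call with a gripper value outside its range is refused whole. The fingers move at their own pace and stop on an object; "grip_force" is the grip in N (left out, the last holds). Time passes only in rows, so rows that do not move let the fingers close. It gives the time, the measured TCP pose, the force, the opening and the grip force at its end, in the units of the state.
- read_state(): the state, without advancing time (a new reading comes with each control period).
- get_image(name): name is "scene" or "top" or "wrist"; returns the picture (400x640x3 uint8, blue, green, red); there is no depth.
- get_calibration(name): a dict with "vertical_fov" (degrees; the focal length in pixels is half the picture's height over the tangent of half this angle, whatever the lens; pixels are square), "cx", "cy" (the principal point, pixels), "T" (4x4, takes a point from camera to world coordinates); the wrist camera has in their place "tool_from_camera" (4x4, takes a point from camera to tool coordinates, whose origin is the TCP and whose axes are the flange's). Camera axes: x right, y up, looking along -z (the intrinsics and any distortion apply to the point x, -y, -z); pixel columns grow to the right and rows downward; lengths in m; the calibration is good to about 2 mm. The wrist camera is an equidistant fisheye: a pixel r from the principal point sees the ray r / f radians off the axis. A picture is of the moment at which its call begins: read the wrist's pose just before it. get_calibration takes no time and is no camera call.
- job_done(): hands the job in; it is judged then, once.
The state is a dict: "t": time; "joint_positions": joint angles; "joint_vel": joint speeds; "joint_torque": joint torques, N m; "ee_pos": TCP position; "tool_rot": TCP orientation; "contact_force": force on the tool from outside, world axes, zero at the start; "ft_torque": the same for the moment, N m; "finger_gap": opening from 0.0 (shut) to 1.0 (fully open); "grip_force": force on a finger pad.
Only numpy, scipy, OpenCV 4.12 (cv2) and the standard library are available. Lean on these libraries where they do the work, as an engineer would, in place of code of your own. Each camera call takes 0.05 s, during which the arm holds its last target. There are 200 camera calls.

## Working session

There is one attempt and no reset: what is moved stays moved. The work goes in short steps, Python scripts to look and compute and a tool call to move; the robot and the scene stay as the last step left them, time stands still between calls to the robot, and variables do not carry over. Pictures are saved under pics/ and viewed, at most 10 in all, crops included, and the job is handed in when it is done.

Besides the shell and the picture viewer there is one more tool, called after "Call:" by a JSON object that holds its "name" and its "arguments", one argument or row to a line. apply_moves: Moves the arm, as the interface text tells. Its arguments: {"type":"object","properties":{"motion":{"type":"array","items":{"type":"number"}},"grip_force":{"type":"number"}},"required":["motion"]}

```bash
mkdir -p pics; ls
python3 - <<'E'
from cell import *
import cv2,numpy as np
np.set_printoptions(precision=4,suppress=True)
print(read_state())
for n in("scene","top","wrist"):
    print(n,get_calibration(n)); cv2.imwrite(f"pics/{n}0.png",get_image(n))
E
```

```text
pics
{'t': 0.0, 'joint_positions': array([ 1.1544,  0.4916,  1.5595, -0.    ,  1.0917, -0.1056]), 'joint_vel': array([-0.0011, -0.0024,  0.0008, -0.0014, -0.0006, -0.0018]), 'joint_torque': array([  0.0011, -61.2656, -25.8187,   0.0694,   0.0482,  -0.0001]), 'ee_pos': array([0.1911, 0.595 , 0.4041]), 'tool_rot': array([[-0.9521,  0.3058, -0.0004],
       [ 0.3058,  0.9521, -0.0011],
       [ 0.0001, -0.0011, -1.    ]]), 'contact_force': array([ 0.1162,  0.3024, -0.5687]), 'ft_torque': array([-0.0278, -0.0116, -0.0475]), 'grip_force': 0.0, 'finger_gap': 0.9981774345831519}
scene {'vertical_fov': 55.764444450352556, 'cx': 316.48414669160667, 'cy': 202.45155048882017, 'T': array([[ 0.0686, -0.5218,  0.8503,  1.2185],
       [ 0.9974,  0.055 , -0.0468,  0.0188],
       [-0.0223,  0.8513,  0.5242,  0.4701],
       [ 0.    ,  0.    ,  0.    ,  1.    ]])}
top {'vertical_fov': 47.83747338130797, 'cx': 311.5387544206129, 'cy': 199.95634845156974, 'T': array([[ 0.0187,  0.9817, -0.1897,  0.3554],
       [-0.9997,  0.0149, -0.0214,  0.0634],
       [-0.0182,  0.1901,  0.9816,  1.1044],
       [ 0.    ,  0.    ,  0.    ,  1.    ]])}
wrist {'vertical_fov': 65.70646984690485, 'cx': 317.31801969177195, 'cy': 195.54502926413994, 'tool_from_camera': array([[-0.0005,  0.9722,  0.2342,  0.0646],
       [ 1.    ,  0.0005,  0.0001,  0.0005],
       [-0.    ,  0.2342, -0.9722,  0.0192],
       [ 0.    ,  0.    ,  0.    ,  1.    ]])}
```

View pics/top0.png

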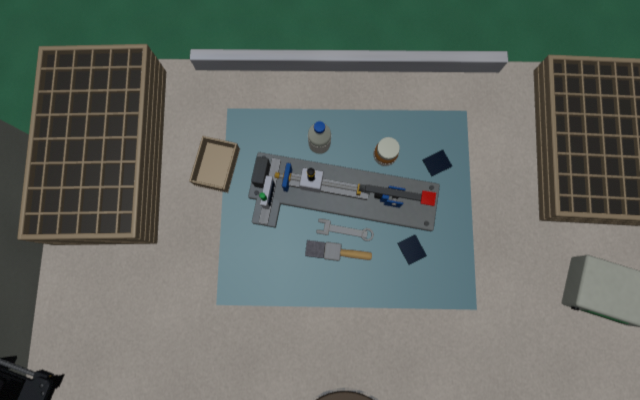

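View pics/scene0.png

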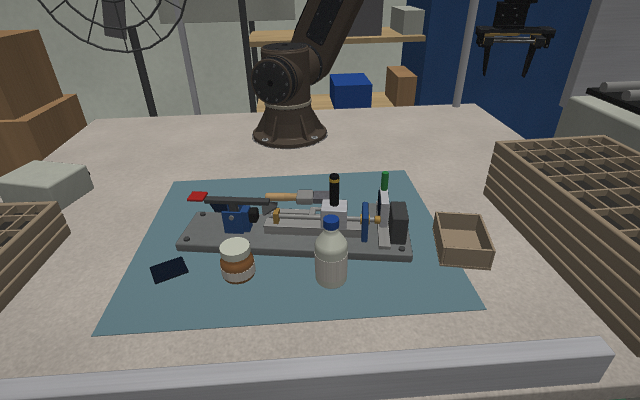

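The top view shows the tester with the green knob at about (263,198), black knob at (311,174), red pad at (428,198) and anvil at (261,170). In the scene view, the black knob top is at (334,176), the green top at (385,174) and the red pad at (198,196). I'll refine these on enlarged crops.

Run:
```python
import cv2,numpy as np
a=cv2.imread("pics/top0.png")[145:235,240:345]; b=cv2.imread("pics/scene0.png")[160:260,320:420]
a=cv2.resize(a,None,fx=5,fy=5,interpolation=cv2.INTER_CUBIC); b=cv2.resize(b,None,fx=2.7,fy=4.5,interpolation=cv2.INTER_CUBIC)
o=np.zeros((450,800,3),np.uint8); o[:,:525]=a; o[:,528:798]=b
cv2.imwrite("pics/crop.png",o)
for n in("top","scene"):
    im=cv2.imread(f"pics/{n}0.png"); h=cv2.cvtColor(im,cv2.COLOR_BGR2HSV)
    for nm,lo,hi in(("red",(0,180,100),(5,255,255)),("green",(50,120,40),(80,255,255))):
        m=cv2.inRange(h,lo,hi); 
        k,l,s,c=cv2.connectedComponentsWithStats(m)
        for i in range(1,k):
            if 15<s[i][4]<2000: print(n,nm,s[i],c[i])
```

```text
top red [421 191  15  15 171] [427.83040936 197.77192982]
top green [259 193   7   7  36] [262.33333333 196.        ]
scene red [187 192  20   9 126] [197.02380952 195.61904762]
scene green [381 171   8  19 116] [384.23275862 180.19827586]
```

View pics/crop.png

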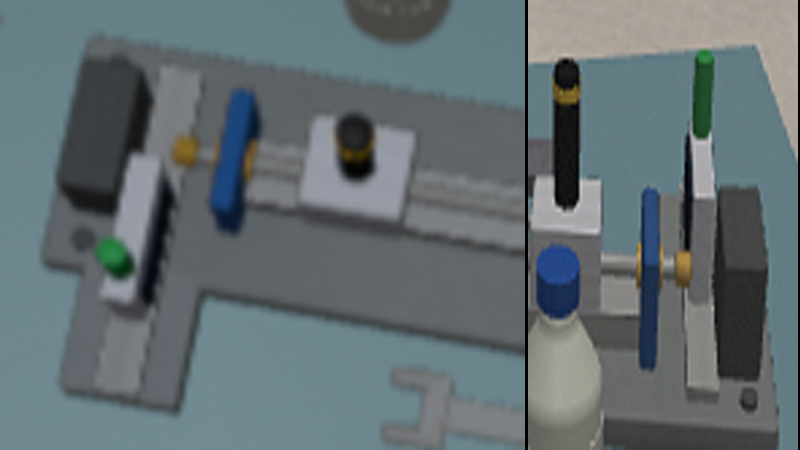

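```bash
cat > h.py <<'E'
from cell import *
import cv2,numpy as np
np.set_printoptions(precision=4,suppress=True)
def ray(n,u,v):
    c=get_calibration(n); f=200/np.tan(np.radians(c["vertical_fov"]/2)); T=np.array(c["T"])
    d=T[:3,:3]@np.array([(u-c["cx"])/f,-(v-c["cy"])/f,-1]); return T[:3,3],d/np.linalg.norm(d)
def tri(rs):
    A=sum(np.eye(3)-np.outer(d,d) for o,d in rs); b=sum((np.eye(3)-np.outer(d,d))@o for o,d in rs)
    p=np.linalg.solve(A,b); return p,[np.linalg.norm((np.eye(3)-np.outer(d,d))@(p-o))*1e3 for o,d in rs]
def atz(r,z): return r[0]+r[1]*(z-r[0][2])/r[1][2]
E
python3 - <<'E'
from h import *
P={"black":((310.6,170.8),(334.4,175),.151),"green":((262.1,194.6),(385.2,172.4),.125),"pad":((427.8,197.6),(197,195.6),.097)}
Q={}
for k,(a,b,z) in P.items():
    r=[ray("top",*a),ray("scene",*b)]; p,e=tri(r); Q[k]=atz(r[0],z); print(k,p,e,"top@z",Q[k],"scene@z",atz(r[1],z))
d=Q["black"]-Q["pad"]; print("dist xy",np.hypot(*d[:2]),"exp .271"); ex=d[:2]/np.hypot(*d[:2]); ey=np.array([-ex[1],ex[0]])
print("yaw",np.degrees(np.arctan2(ex[1],ex[0])),"ey",ey); g=(Q["green"]-Q["black"])[:2]; print("green rel",g@ex+.04,g@ey)
E
```

```text
black [0.6049 0.0872 0.1488] [np.float64(0.39701093877374793), np.float64(0.39701093877376975)] top@z [0.6044 0.0875 0.151 ] scene@z [0.6092 0.0863 0.151 ]
green [0.5555 0.1946 0.1228] [np.float64(0.5593235387698553), np.float64(0.559323538769809)] top@z [0.5551 0.1949 0.125 ] scene@z [0.5597 0.1929 0.125 ]
pad [ 0.5602 -0.1798  0.0952] [np.float64(1.21710164415988), np.float64(1.2171016441599103)] top@z [ 0.5596 -0.1781  0.097 ] scene@z [ 0.563  -0.1801  0.097 ]
dist xy 0.2693634538241203 exp .271
yaw 80.4151347999307 ey [-0.986   0.1665]
green rel 0.13770397070789847 0.06645681217662947
```

The triangulated heights agree with the text (149/123/95 mm against 151/125/97). Black-to-pad distance is 269 mm (expected 271), green x is 137.7 mm (expected 138), and slide is about 46 mm. After a -8.2° turn, the tool axes are (tester y, tester x, down).

Call:
{"name": "apply_moves", "arguments": {
  "motion": [0,0,0,0,0,0,-8.2,0,-38,-30,0,0,0,0,0,-38,-30,0,0,0,0,0,-38,-30,0,0,0,0,0,-38,-30,0,0,0,0,0,-38,-30,0,0,0,0,0,-38,-30,0,0,0,0,0,-38,-30,0,0,0,0,0,-38,-30,0,0,0,0,0,-38,-30,0,0,0,0],
  "grip_force": 15
}}

```text
t: 1.15
ee_pos: [0.4843, 0.27, 0.4047]
tool_rot: [[-0.986, 0.167, -0.0], [0.167, 0.986, 0.0], [0.0, 0.0, -1.0]]
contact_force: [0.3, 0.1, -0.5]
finger_gap: 1.002
grip_force: 0.0
```

Call:
{"name": "apply_moves", "arguments": {
  "motion": [0.3,-38,-30,0,0,0,0,0.4,-38,-30,0,0,0,0,0.4,0,0,0,0,0,0,0.4,0,0,0,0,0,0]
}}

```text
t: 1.55
ee_pos: [0.5485, 0.1991, 0.4043]
tool_rot: [[-0.986, 0.169, -0.001], [0.169, 0.986, 0.0], [0.001, -0.0, -1.0]]
contact_force: [-0.2, 0.3, -1.0]
finger_gap: 0.722
grip_force: 0.0
```

```bash
cat >> h.py <<'E'
EX=np.array([.1665,.986,0]); EY=np.array([-.986,.1665,0]); O=np.array([.598,.0476,0])
def goto(p):  # p world target of grasp point -> tool shift mm
    s=read_state(); R=s["tool_rot"]; d=np.array(p)-(s["ee_pos"]+.171*R[:,2]); print("t",s["t"],"ee",s["ee_pos"],"y",R[:,1],"z",R[:,2],"F",s["contact_force"],"gap",s["finger_gap"]); print("shift",R.T@d*1e3)
def wpix(p,u,v): pass
E
python3 - <<'E'
from h import *
goto([.5552,.1945,.110]); cv2.imwrite("pics/w1.png",get_image("wrist"))
E
```

```text
t 1.55 ee [0.5485 0.1991 0.4043] y [ 0.1691  0.9856 -0.0001] z [-0.001  0.    -1.   ] F [-0.1898  0.3067 -1.0153] gap 0.7224818005182333
shift [ -7.6256  -3.3721 123.2488]
```

View pics/w1.png

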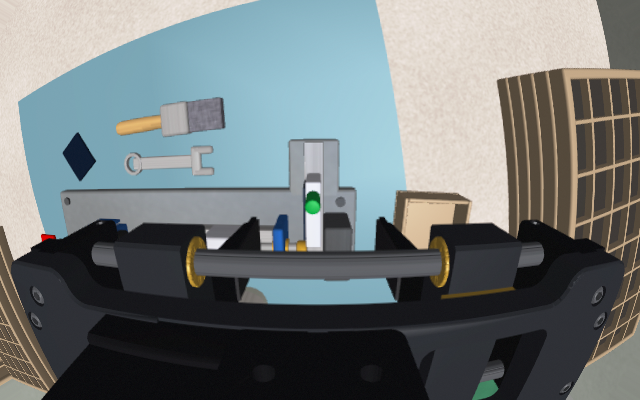

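The wrist view shows the green knob at about (312,203), centred between the fingers, with the holder below it. I'll check this against the predicted projection.

```bash
cat >> h.py <<'E'
def wproj(p):
    c=get_calibration("wrist"); s=read_state(); f=200/np.tan(np.radians(c["vertical_fov"]/2)); T=np.array(c["tool_from_camera"])
    q=T[:3,:3].T@(s["tool_rot"].T@(np.array(p)-s["ee_pos"])-T[:3,3]); x,y,z=q[0],-q[1],-q[2]; r=np.hypot(x,y); k=f*np.arctan2(r,z)/r
    return np.array([c["cx"]+k*x,c["cy"]+k*y])
E
python3 - <<'E'
from h import *
g=O+EX*.138+EY*.0665
print(g,wproj([*g[:2],.125]),wproj([*g[:2],.085]))
im=cv2.imread("pics/w1.png"); m=cv2.inRange(cv2.cvtColor(im,cv2.COLOR_BGR2HSV),(50,120,40),(80,255,255)); k,l,s,c=cv2.connectedComponentsWithStats(m); print([(s[i],c[i]) for i in range(1,k) if s[i][4]>20])
E
```

```text
[0.5554 0.1947 0.    ] [312.4242 207.0395] [313.0468 196.2431]
[(array([304, 192,  16,  22, 282], dtype=int32), array([312.227, 202.727])), (array([473, 380,  26,  20, 312], dtype=int32), array([485.3205, 389.6186]))]
```

Call:
{"name": "apply_moves", "arguments": {
  "motion": [0.4,-7.6,-3.4,30,0,0,0,0.4,0,0,30,0,0,0,0.4,0,0,30,0,0,0,0.4,0,0,20,0,0,0,0.4,0,0,11,0,0,0,0.4,0,0,0,0,0,0]
}}

```text
t: 2.2
ee_pos: [0.5544, 0.1963, 0.2828]
tool_rot: [[-0.986, 0.165, -0.002], [0.165, 0.986, -0.0], [0.002, -0.001, -1.0]]
contact_force: [-0.3, -0.2, 0.8]
finger_gap: 0.601
grip_force: 0.0
```

Call:
{"name": "apply_moves", "arguments": {
  "motion": [0.9,0,0,0,0,0,0,0.9,0,0,0,0,0,0,0.9,0,0,0,0,0,0,0.9,0,0,0,0,0,0,0.9,0,0,0,0,0,0,0.9,0,0,0,0,0,0]
}}

```text
t: 2.8
ee_pos: [0.555, 0.1945, 0.2839]
tool_rot: [[-0.986, 0.166, -0.001], [0.166, 0.986, -0.002], [0.0, -0.002, -1.0]]
contact_force: [-2.7, -29.3, 9.5]
finger_gap: 0.154
grip_force: 15.0
```

Run:
```python
from h import *
goto(O+EX*.138+EY*.020+[0,0,.11])
```

```text
t 2.8 ee [0.555  0.1945 0.2839] y [ 0.166   0.9861 -0.0022] z [-0.0008 -0.0021 -1.    ] F [ -2.7328 -29.2873   9.5459] gap 0.15364660910523048
shift [-46.9551   0.6223   2.8723]
```

Call:
{"name": "apply_moves", "arguments": {
  "motion": [0.9,0,-1,0,0,0,0,0.9,0,-0.7,0,0,0,0,0.9,0,0,0,0,0,0]
}}

```text
t: 3.1
ee_pos: [0.5548, 0.1934, 0.2839]
tool_rot: [[-0.986, 0.167, -0.0], [0.167, 0.986, -0.0], [0.0, -0.0, -1.0]]
contact_force: [-2.0, -3.6, 3.4]
finger_gap: 0.143
grip_force: 15.0
```

Call:
{"name": "apply_moves", "arguments": {
  "motion": [0.9,-10,0,0,0,0,0,0.9,-10,0,0,0,0,0,0.9,-10,0,0,0,0,0,0.9,-8,0,0,0,0,0,0.9,-4,0,0,0,0,0,0.9,0,0,0,0,0,0]
}}

```text
t: 3.7
ee_pos: [0.5968, 0.1863, 0.2839]
tool_rot: [[-0.986, 0.167, 0.001], [0.167, 0.986, -0.0], [-0.001, -0.0, -1.0]]
contact_force: [1.3, -5.5, 2.8]
finger_gap: 0.143
grip_force: 15.0
```

Call:
{"name": "apply_moves", "arguments": {
  "motion": [0.9,-1.5,0,0,0,0,0,0.9,0,0,0,0,0,0]
}}

```text
t: 3.9
ee_pos: [0.5977, 0.1862, 0.2839]
tool_rot: [[-0.986, 0.167, -0.0], [0.167, 0.986, -0.0], [0.0, -0.0, -1.0]]
contact_force: [-1.5, -5.8, 3.8]
finger_gap: 0.144
grip_force: 15.0
```

Call:
{"name": "apply_moves", "arguments": {
  "motion": [0.9,-1.5,0,0,0,0,0,0.9,0,0,0,0,0,0]
}}

```text
t: 4.1
ee_pos: [0.5991, 0.186, 0.2839]
tool_rot: [[-0.986, 0.167, -0.0], [0.167, 0.986, -0.0], [0.0, -0.0, -1.0]]
contact_force: [-2.3, -5.1, 5.8]
finger_gap: 0.145
grip_force: 15.0
```

Call:
{"name": "apply_moves", "arguments": {
  "motion": [0.9,-1,0,0,0,0,0,0.9,0,0,0,0,0,0]
}}

```text
t: 4.3
ee_pos: [0.6, 0.1858, 0.2839]
tool_rot: [[-0.986, 0.167, -0.001], [0.167, 0.986, -0.0], [0.001, -0.001, -1.0]]
contact_force: [-2.9, -5.9, 4.9]
finger_gap: 0.141
grip_force: 15.0
```

Call:
{"name": "apply_moves", "arguments": {
  "motion": [0.9,-1,0,0,0,0,0,0.9,0,0,0,0,0,0]
}}

```text
t: 4.5
ee_pos: [0.601, 0.1857, 0.2839]
tool_rot: [[-0.986, 0.167, -0.001], [0.167, 0.986, -0.0], [0.001, -0.001, -1.0]]
contact_force: [-2.9, -3.8, 5.1]
finger_gap: 0.143
grip_force: 15.0
```

Call:
{"name": "apply_moves", "arguments": {
  "motion": [0.9,-1,0,0,0,0,0,0.9,0,0,0,0,0,0]
}}

```text
t: 4.7
ee_pos: [0.6015, 0.1856, 0.2839]
tool_rot: [[-0.986, 0.167, -0.003], [0.167, 0.986, -0.0], [0.002, -0.001, -1.0]]
contact_force: [-5.8, -3.9, 8.8]
finger_gap: 0.145
grip_force: 15.0
```

Call:
{"name": "apply_moves", "arguments": {
  "motion": [0.9,-1,0,0,0,0,0,0.9,0,0,0,0,0,0]
}}

```text
t: 4.9
ee_pos: [0.6019, 0.1856, 0.2839]
tool_rot: [[-0.986, 0.167, -0.005], [0.167, 0.986, -0.0], [0.004, -0.001, -1.0]]
contact_force: [-11.7, -2.7, 11.1]
finger_gap: 0.147
grip_force: 15.0
```

The force rises steeply, so the hard stop is reached. One more small push, then I'll release and lift.

Call:
{"name": "apply_moves", "arguments": {
  "motion": [0.9,-1,0,0,0,0,0,0.9,0,0,0,0,0,0]
}}

```text
t: 5.1
ee_pos: [0.6026, 0.1855, 0.2838]
tool_rot: [[-0.986, 0.167, -0.006], [0.167, 0.986, -0.0], [0.005, -0.001, -1.0]]
contact_force: [-14.9, -2.3, 10.4]
finger_gap: 0.144
grip_force: 15.0
```

Call:
{"name": "apply_moves", "arguments": {
  "motion": [0.4,0,0,0,0,0,0,0.4,0,0,0,0,0,0,0.4,0,0,0,0,0,0,0.4,0,0,-20,0,0,0,0.4,0,0,-30,0,0,0,0.4,0,0,-30,0,0,0,0.4,0,0,-10,0,0,0]
}}

```text
t: 5.8
ee_pos: [0.6044, 0.1854, 0.3765]
tool_rot: [[-0.986, 0.167, 0.004], [0.167, 0.986, 0.001], [-0.004, 0.002, -1.0]]
contact_force: [0.4, 0.0, -0.4]
finger_gap: 0.594
grip_force: 0.0
```

Run:
```python
from h import *
goto(O+EX*.04+[0,0,.125]); cv2.imwrite("pics/top1.png",get_image("top")); cv2.imwrite("pics/scene1.png",get_image("scene"))
im=cv2.imread("pics/scene1.png"); m=cv2.inRange(cv2.cvtColor(im,cv2.COLOR_BGR2HSV),(50,120,40),(80,255,255)); k,l,s,c=cv2.connectedComponentsWithStats(m); print([(s[i],c[i]) for i in range(1,k) if s[i][4]>20])
```

```text
t 5.8 ee [0.6044 0.1854 0.3765] y [0.1669 0.986  0.0017] z [ 0.0042  0.0011 -1.    ] F [ 0.3823  0.0326 -0.4033] gap 0.5935408947081943
shift [-15.6855 -97.4146  80.4433]
[(array([382, 182,   8,  20, 130], dtype=int32), array([385.5923, 191.5154]))]
```

Call:
{"name": "apply_moves", "arguments": {
  "motion": [0.4,-5,-25,0,0,0,0,0.4,-5,-25,0,0,0,0,0.4,-5.7,-25,0,0,0,0,0.4,0,-23.4,0,0,0,0,0.4,0,0,0,0,0,0,0.4,0,0,0,0,0,0]
}}

```text
t: 6.5
ee_pos: [0.6032, 0.0856, 0.3725]
tool_rot: [[-0.986, 0.168, -0.002], [0.168, 0.986, 0.0], [0.002, -0.0, -1.0]]
contact_force: [-0.6, 0.7, -0.8]
finger_gap: 0.6
grip_force: 0.0
```

Run:
```python
from h import *
goto(O+EX*.039+[0,0,.118]); b=O+EX*.039
print("black pred",wproj([*b[:2],.151]),wproj([*b[:2],.14]))
g=O+EX*.137+EY*.02
r=atz(ray("scene",385.6,191.5),.105); print("green now rel home tester y mm",(r-g)@EY*1e3, "before:",(atz(ray("scene",384.2,180.2),.105)-g)@EY*1e3)
im=get_image("wrist"); cv2.imwrite("pics/w2.png",im)
```

```text
t 6.5 ee [0.6032 0.0856 0.3725] y [ 0.1679  0.9858 -0.    ] z [-0.0016  0.0003 -1.    ] F [-0.5952  0.6902 -0.8451] gap 0.6004006763493569
shift [-1.567   0.6908 83.5156]
black pred [317.7589 219.9891] [317.7401 215.2809]
green now rel home tester y mm 0.8461890709244277 before: 46.56398817941597
```

View pics/w2.png

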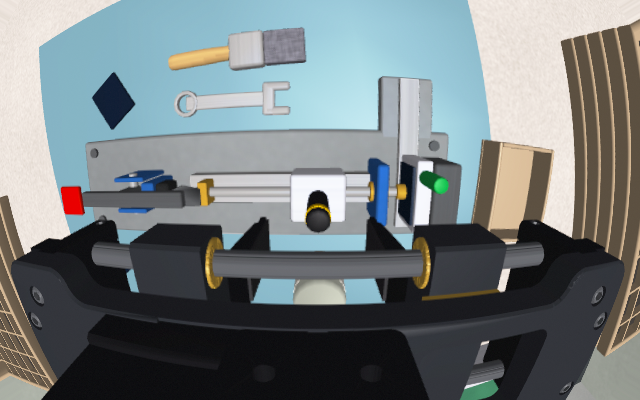

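The black knob top is at (318,218), as predicted at (318,220). The holder is home by measurement (0.8 mm) and the gripper is centred over the knob, so I'll descend.

Call:
{"name": "apply_moves", "arguments": {
  "motion": [0.4,-1.6,0.5,20,0,0,0,0.4,0,0,25,0,0,0,0.4,0,0,20,0,0,0,0.4,0,0,15,0,0,0,0.4,0,0,3,0,0,0,0.4,0,0,0,0,0,0,0.4,0,0,0,0,0,0]
}}

```text
t: 7.25
ee_pos: [0.605, 0.0864, 0.2914]
tool_rot: [[-0.986, 0.166, 0.001], [0.166, 0.986, 0.0], [-0.001, 0.0, -1.0]]
contact_force: [0.5, -0.4, -0.2]
finger_gap: 0.6
grip_force: 0.0
```

Call:
{"name": "apply_moves", "arguments": {
  "motion": [0.7,0,0,0,0,0,0,0.7,0,0,0,0,0,0,0.9,0,0,0,0,0,0,0.9,0,0,0,0,0,0,0.9,0,0,0,0,0,0,0.9,0,0,0,0,0,0,0.9,0,0,0,0,0,0],
  "grip_force": 30
}}

```text
t: 7.95
ee_pos: [0.6048, 0.0856, 0.2908]
tool_rot: [[-0.986, 0.167, -0.0], [0.167, 0.986, -0.0], [0.0, -0.0, -1.0]]
contact_force: [-1.3, -3.7, 1.6]
finger_gap: 0.188
grip_force: 30.0
```

Call:
{"name": "apply_moves", "arguments": {
  "motion": [0.9,0,-1,0,0,0,0,0.9,0,-1,0,0,0,0,0.9,0,-1,0,0,0,0,0.9,0,-1,0,0,0,0,0.9,0,0,0,0,0,0,0.9,0,0,0,0,0,0],
  "grip_force": 40
}}

```text
t: 8.55
ee_pos: [0.6042, 0.082, 0.2908]
tool_rot: [[-0.986, 0.167, 0.0], [0.167, 0.986, 0.0], [-0.0, 0.0, -1.0]]
contact_force: [0.4, 3.6, 2.7]
finger_gap: 0.187
grip_force: 40.0
```

Call:
{"name": "apply_moves", "arguments": {
  "motion": [0.9,0,-1,0,0,0,0,0.9,0,-1,0,0,0,0,0.9,0,-1,0,0,0,0,0.9,0,0,0,0,0,0]
}}

```text
t: 8.95
ee_pos: [0.6037, 0.0789, 0.2908]
tool_rot: [[-0.986, 0.167, 0.0], [0.167, 0.986, 0.0], [-0.0, 0.0, -1.0]]
contact_force: [0.0, 3.7, 2.4]
finger_gap: 0.185
grip_force: 40.0
```

Call:
{"name": "apply_moves", "arguments": {
  "motion": [0.9,0,-1,0,0,0,0,0.9,0,-1,0,0,0,0,0.9,0,-1,0,0,0,0,0.9,0,0,0,0,0,0]
}}

```text
t: 9.35
ee_pos: [0.6032, 0.0761, 0.2908]
tool_rot: [[-0.986, 0.167, 0.0], [0.167, 0.986, 0.0], [-0.0, 0.0, -1.0]]
contact_force: [0.1, 4.9, 2.0]
finger_gap: 0.183
grip_force: 40.0
```

Call:
{"name": "apply_moves", "arguments": {
  "motion": [0.9,0,-1,0,0,0,0,0.9,0,-1,0,0,0,0,0.9,0,-1,0,0,0,0,0.9,0,0,0,0,0,0]
}}

```text
t: 9.75
ee_pos: [0.6027, 0.0732, 0.2908]
tool_rot: [[-0.986, 0.167, 0.0], [0.167, 0.986, 0.0], [-0.0, 0.001, -1.0]]
contact_force: [0.4, 6.2, 2.0]
finger_gap: 0.185
grip_force: 40.0
```

Call:
{"name": "apply_moves", "arguments": {
  "motion": [0.9,0,-1,0,0,0,0,0.9,0,-1,0,0,0,0,0.9,0,-1,0,0,0,0,0.9,0,0,0,0,0,0]
}}

```text
t: 10.15
ee_pos: [0.6022, 0.0703, 0.2908]
tool_rot: [[-0.986, 0.167, 0.0], [0.167, 0.986, 0.001], [-0.0, 0.001, -1.0]]
contact_force: [0.1, 7.0, 2.1]
finger_gap: 0.183
grip_force: 40.0
```

Call:
{"name": "apply_moves", "arguments": {
  "motion": [0.9,0,-1,0,0,0,0,0.9,0,-1,0,0,0,0,0.9,0,-1,0,0,0,0,0.9,0,0,0,0,0,0]
}}

```text
t: 10.55
ee_pos: [0.6017, 0.0673, 0.2908]
tool_rot: [[-0.986, 0.167, 0.0], [0.167, 0.986, 0.0], [-0.0, 0.001, -1.0]]
contact_force: [0.4, 6.1, 1.6]
finger_gap: 0.186
grip_force: 40.0
```

Call:
{"name": "apply_moves", "arguments": {
  "motion": [0.9,0,-1,0,0,0,0,0.9,0,-1,0,0,0,0,0.9,0,-1,0,0,0,0,0.9,0,0,0,0,0,0]
}}

```text
t: 10.95
ee_pos: [0.6012, 0.0644, 0.2908]
tool_rot: [[-0.986, 0.167, 0.0], [0.167, 0.986, 0.001], [-0.0, 0.001, -1.0]]
contact_force: [1.2, 7.1, 2.4]
finger_gap: 0.185
grip_force: 40.0
```

Call:
{"name": "apply_moves", "arguments": {
  "motion": [0.9,0,-1,0,0,0,0,0.9,0,-1,0,0,0,0,0.9,0,0,0,0,0,0]
}}

```text
t: 11.25
ee_pos: [0.6009, 0.0624, 0.2908]
tool_rot: [[-0.986, 0.167, 0.0], [0.167, 0.986, 0.001], [-0.0, 0.001, -1.0]]
contact_force: [0.9, 6.5, 2.2]
finger_gap: 0.183
grip_force: 40.0
```

Call:
{"name": "apply_moves", "arguments": {
  "motion": [0.9,0,-1,0,0,0,0,0.9,0,-1,0,0,0,0,0.9,0,0,0,0,0,0]
}}

```text
t: 11.55
ee_pos: [0.6005, 0.0605, 0.2908]
tool_rot: [[-0.986, 0.167, 0.0], [0.167, 0.986, 0.001], [-0.0, 0.001, -1.0]]
contact_force: [1.0, 6.7, 2.1]
finger_gap: 0.187
grip_force: 40.0
```

Call:
{"name": "apply_moves", "arguments": {
  "motion": [0.9,0,-0.5,0,0,0,0,0.9,0,-0.5,0,0,0,0,0.9,0,0,0,0,0,0]
}}

```text
t: 11.85
ee_pos: [0.6004, 0.0596, 0.2908]
tool_rot: [[-0.986, 0.167, 0.0], [0.167, 0.986, 0.001], [-0.0, 0.001, -1.0]]
contact_force: [0.9, 8.4, 2.6]
finger_gap: 0.185
grip_force: 40.0
```

Call:
{"name": "apply_moves", "arguments": {
  "motion": [0.9,0,-0.5,0,0,0,0,0.9,0,-0.5,0,0,0,0,0.9,0,0,0,0,0,0]
}}

```text
t: 12.15
ee_pos: [0.6002, 0.0586, 0.2908]
tool_rot: [[-0.986, 0.167, 0.0], [0.167, 0.986, 0.001], [-0.0, 0.001, -1.0]]
contact_force: [0.9, 7.4, 1.6]
finger_gap: 0.178
grip_force: 40.0
```

Call:
{"name": "apply_moves", "arguments": {
  "motion": [0.9,0,-0.5,0,0,0,0,0.9,0,-0.5,0,0,0,0,0.9,0,0,0,0,0,0]
}}

```text
t: 12.45
ee_pos: [0.6001, 0.0576, 0.2908]
tool_rot: [[-0.986, 0.167, 0.0], [0.167, 0.986, 0.001], [-0.0, 0.001, -1.0]]
contact_force: [1.7, 7.6, 1.9]
finger_gap: 0.185
grip_force: 40.0
```

Call:
{"name": "apply_moves", "arguments": {
  "motion": [0.9,0,-0.5,0,0,0,0,0.9,0,-0.5,0,0,0,0,0.9,0,0,0,0,0,0]
}}

```text
t: 12.75
ee_pos: [0.5999, 0.0567, 0.2908]
tool_rot: [[-0.986, 0.167, 0.0], [0.167, 0.986, 0.001], [-0.0, 0.001, -1.0]]
contact_force: [1.2, 7.8, 1.7]
finger_gap: 0.184
grip_force: 40.0
```

Call:
{"name": "apply_moves", "arguments": {
  "motion": [0.9,0,-0.5,0,0,0,0,0.9,0,-0.5,0,0,0,0,0.9,0,0,0,0,0,0]
}}

```text
t: 13.05
ee_pos: [0.5997, 0.0557, 0.2908]
tool_rot: [[-0.986, 0.167, 0.0], [0.167, 0.986, 0.001], [-0.0, 0.001, -1.0]]
contact_force: [0.3, 7.9, 1.8]
finger_gap: 0.183
grip_force: 40.0
```

Call:
{"name": "apply_moves", "arguments": {
  "motion": [0.9,0,-0.5,0,0,0,0,0.9,0,-0.5,0,0,0,0,0.9,0,0,0,0,0,0]
}}

```text
t: 13.35
ee_pos: [0.5995, 0.0547, 0.2908]
tool_rot: [[-0.986, 0.167, 0.0], [0.167, 0.986, 0.001], [-0.0, 0.001, -1.0]]
contact_force: [1.2, 9.4, 2.0]
finger_gap: 0.187
grip_force: 40.0
```

Call:
{"name": "apply_moves", "arguments": {
  "motion": [0.9,0,-0.5,0,0,0,0,0.9,0,0,0,0,0,0]
}}

```text
t: 13.55
ee_pos: [0.5995, 0.0542, 0.2908]
tool_rot: [[-0.986, 0.167, 0.0], [0.167, 0.986, 0.001], [-0.0, 0.001, -1.0]]
contact_force: [1.7, 7.1, 1.2]
finger_gap: 0.179
grip_force: 40.0
```

Just noise, so I'll carry on.

Call:
{"name": "apply_moves", "arguments": {
  "motion": [0.9,0,-0.5,0,0,0,0,0.9,0,-0.5,0,0,0,0,0.9,0,0,0,0,0,0]
}}

```text
t: 13.85
ee_pos: [0.5993, 0.0532, 0.2908]
tool_rot: [[-0.986, 0.167, 0.0], [0.167, 0.986, 0.001], [-0.0, 0.001, -1.0]]
contact_force: [1.1, 7.3, 2.1]
finger_gap: 0.179
grip_force: 40.0
```

Call:
{"name": "apply_moves", "arguments": {
  "motion": [0.9,0,-0.5,0,0,0,0,0.9,0,-0.5,0,0,0,0,0.9,0,0,0,0,0,0]
}}

```text
t: 14.15
ee_pos: [0.5991, 0.0523, 0.2908]
tool_rot: [[-0.986, 0.167, 0.001], [0.167, 0.986, 0.001], [-0.0, 0.001, -1.0]]
contact_force: [0.7, 8.9, 2.0]
finger_gap: 0.184
grip_force: 40.0
```

Call:
{"name": "apply_moves", "arguments": {
  "motion": [0.9,0,-0.5,0,0,0,0,0.9,0,-0.5,0,0,0,0,0.9,0,0,0,0,0,0]
}}

```text
t: 14.45
ee_pos: [0.599, 0.0516, 0.2908]
tool_rot: [[-0.986, 0.167, 0.001], [0.167, 0.986, 0.001], [-0.0, 0.001, -1.0]]
contact_force: [1.5, 11.6, 1.6]
finger_gap: 0.183
grip_force: 40.0
```

Call:
{"name": "apply_moves", "arguments": {
  "motion": [0.9,0,-0.5,0,0,0,0,0.9,0,0,0,0,0,0]
}}

```text
t: 14.65
ee_pos: [0.5989, 0.0512, 0.2908]
tool_rot: [[-0.986, 0.167, 0.001], [0.167, 0.986, 0.001], [-0.0, 0.002, -1.0]]
contact_force: [1.2, 12.1, 1.7]
finger_gap: 0.182
grip_force: 40.0
```

Call:
{"name": "apply_moves", "arguments": {
  "motion": [0.9,0,-0.6,0,0,0,0,0.9,0,0,0,0,0,0,0.9,0,0,0,0,0,0]
}}

```text
t: 14.95
ee_pos: [0.5988, 0.0508, 0.2908]
tool_rot: [[-0.986, 0.167, 0.001], [0.167, 0.986, 0.002], [-0.001, 0.002, -1.0]]
contact_force: [2.3, 15.1, 2.0]
finger_gap: 0.184
grip_force: 40.0
```

There's a steep, lasting rise of about 6.5 N over the last ~2 mm, so the striker is on the bumper and the sear has caught. I'll ease off and check that the knob force goes to zero.

Call:
{"name": "apply_moves", "arguments": {
  "motion": [0.9,0,0.5,0,0,0,0,0.9,0,0.5,0,0,0,0,0.9,0,0.5,0,0,0,0,0.9,0,0.5,0,0,0,0,0.9,0,0,0,0,0,0]
}}

```text
t: 15.45
ee_pos: [0.5991, 0.0524, 0.2908]
tool_rot: [[-0.986, 0.167, 0.001], [0.167, 0.986, 0.001], [-0.0, 0.001, -1.0]]
contact_force: [1.3, 9.4, 2.3]
finger_gap: 0.182
grip_force: 40.0
```

Call:
{"name": "apply_moves", "arguments": {
  "motion": [0.9,0,0.5,0,0,0,0,0.9,0,0.5,0,0,0,0,0.9,0,0.5,0,0,0,0,0.9,0,0,0,0,0,0]
}}

```text
t: 15.85
ee_pos: [0.5994, 0.0536, 0.2908]
tool_rot: [[-0.986, 0.167, 0.0], [0.167, 0.986, 0.001], [-0.0, 0.001, -1.0]]
contact_force: [0.0, 8.8, 2.2]
finger_gap: 0.183
grip_force: 40.0
```

Call:
{"name": "apply_moves", "arguments": {
  "motion": [0.9,0,0.5,0,0,0,0,0.9,0,0.5,0,0,0,0,0.9,0,0,0,0,0,0]
}}

```text
t: 16.15
ee_pos: [0.5995, 0.0546, 0.2908]
tool_rot: [[-0.986, 0.167, 0.0], [0.167, 0.986, 0.001], [-0.0, 0.001, -1.0]]
contact_force: [1.2, 7.8, 2.0]
finger_gap: 0.183
grip_force: 40.0
```

Call:
{"name": "apply_moves", "arguments": {
  "motion": [0.9,0,0.5,0,0,0,0,0.9,0,0,0,0,0,0,0.9,0,0,0,0,0,0]
}}

```text
t: 16.45
ee_pos: [0.5996, 0.0549, 0.2908]
tool_rot: [[-0.986, 0.167, 0.0], [0.167, 0.986, 0.0], [-0.0, 0.0, -1.0]]
contact_force: [0.7, 7.0, 2.4]
finger_gap: 0.18
grip_force: 40.0
```

Call:
{"name": "apply_moves", "arguments": {
  "motion": [0.9,0,0.5,0,0,0,0,0.9,0,0,0,0,0,0,0.9,0,0,0,0,0,0]
}}

```text
t: 16.75
ee_pos: [0.5996, 0.055, 0.2908]
tool_rot: [[-0.986, 0.167, -0.0], [0.167, 0.986, -0.0], [-0.0, -0.0, -1.0]]
contact_force: [0.4, 1.9, 3.2]
finger_gap: 0.182
grip_force: 40.0
```

The knob stays at y=0.055 while the force collapses, so the sear is holding. A final small ease, then let go.

Call:
{"name": "apply_moves", "arguments": {
  "motion": [0.9,0,0.2,0,0,0,0,0.9,0,0,0,0,0,0]
}}

```text
t: 16.95
ee_pos: [0.5997, 0.0552, 0.2908]
tool_rot: [[-0.986, 0.167, -0.0], [0.167, 0.986, -0.0], [0.0, -0.0, -1.0]]
contact_force: [-0.2, -0.6, 3.6]
finger_gap: 0.184
grip_force: 40.0
```

Call:
{"name": "apply_moves", "arguments": {
  "motion": [0.6,0,0,0,0,0,0,0.5,0,0,0,0,0,0,0.4,0,0,0,0,0,0,0.4,0,0,0,0,0,0,0.4,0,0,0,0,0,0,0.4,0,0,0,0,0,0]
}}

```text
t: 17.55
ee_pos: [0.5997, 0.0554, 0.2907]
tool_rot: [[-0.986, 0.167, -0.0], [0.167, 0.986, 0.0], [0.0, 0.0, -1.0]]
contact_force: [-0.4, -0.3, -0.5]
finger_gap: 0.587
grip_force: 0.0
```

Call:
{"name": "apply_moves", "arguments": {
  "motion": [0.4,0,0,-20,0,0,0,0.4,0,0,-30,0,0,0,0.4,0,0,-25,0,0,0,0.4,0,0,0,0,0,0,0.4,0,0,0,0,0,0]
}}

```text
t: 18.05
ee_pos: [0.5995, 0.0554, 0.3658]
tool_rot: [[-0.986, 0.167, 0.001], [0.167, 0.986, 0.0], [-0.001, 0.0, -1.0]]
contact_force: [0.6, -0.3, 0.1]
finger_gap: 0.595
grip_force: 0.0
```

Run:
```python
from h import *
goto([.561,-.179,.14]); cv2.imwrite("pics/w3.png",get_image("wrist"))
```

```text
t 18.05 ee [0.5995 0.0554 0.3658] y [0.1669 0.986  0.0002] z [ 0.0007  0.0001 -1.    ] F [ 0.6103 -0.2554  0.0765] gap 0.5946830745778283
shift [  -1.0274 -237.6107   54.7932]
```

View pics/w3.png

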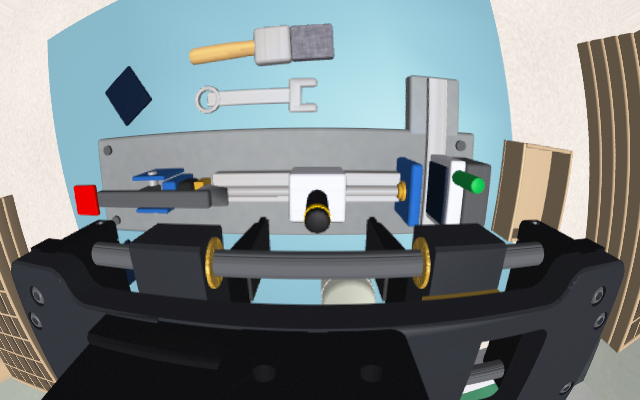

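The view shows the knob standing free at (317,215) with the carriage drawn back from the bearing, so it is cocked. Next I'll move over to the red pad with the fingers shut.

Call:
{"name": "apply_moves", "arguments": {
  "motion": [0.4,0,-30,-5,0,0,0,0.5,0,-30,0,0,0,0,0.8,0,-30,0,0,0,0,1,0,-30,0,0,0,0,1,0,-30,0,0,0,0,1,0,-30,0,0,0,0,1,0,-30,0,0,0,0,1,0,-27.5,0,0,0,0,1,0,0,0,0,0,0,1,0,0,0,0,0,0],
  "grip_force": 10
}}

```text
t: 19.1
ee_pos: [0.5599, -0.179, 0.3696]
tool_rot: [[-0.986, 0.168, -0.002], [0.168, 0.986, 0.001], [0.002, 0.001, -1.0]]
contact_force: [0.4, 0.4, 0.3]
finger_gap: 0.007
grip_force: 0.0
```

Call:
{"name": "apply_moves", "arguments": {
  "motion": [1,0,0,0,0,0,0,1,0,0,0,0,0,0]
}}

```text
t: 19.3
ee_pos: [0.5602, -0.1778, 0.3704]
tool_rot: [[-0.986, 0.166, -0.0], [0.166, 0.986, 0.0], [0.0, 0.0, -1.0]]
contact_force: [0.1, 0.5, -0.7]
finger_gap: 0.009
grip_force: 0.0
```

Run:
```python
from h import *
goto([.560,-.179,.097+.019]); print(wproj([.560,-.179,.097])); cv2.imwrite("pics/w4.png",get_image("wrist"))
im=cv2.imread("pics/w4.png"); m=cv2.inRange(cv2.cvtColor(im,cv2.COLOR_BGR2HSV),(0,180,60),(5,255,255)); k,l,s,c=cv2.connectedComponentsWithStats(m); print([(s[i],c[i]) for i in range(1,k) if s[i][4]>20])
```

```text
t 19.3 ee [ 0.5602 -0.1778  0.3704] y [0.1658 0.9862 0.0003] z [-0.0004  0.0004 -1.    ] F [ 0.0641  0.4842 -0.7432] gap 0.009475203945927902
shift [-0.107  -1.2529 83.4466]
[315.3835 199.3903]
[(array([ 295,  182,   37,   36, 1306], dtype=int32), array([312.7527, 199.3576]))]
```

The wrist image puts the pad within 3 px of the prediction, so I'll press.

Call:
{"name": "apply_moves", "arguments": {
  "motion": [1,0,-2.5,25,0,0,0,1,0,0,25,0,0,0,1,0,0,20,0,0,0,1,0,0,8,0,0,0,1,0,0,0,0,0,0,1,0,0,0,0,0,0]
}}

```text
t: 19.95
ee_pos: [0.5599, -0.1811, 0.2935]
tool_rot: [[-0.986, 0.166, 0.001], [0.166, 0.986, -0.0], [-0.001, -0.0, -1.0]]
contact_force: [-0.1, -0.3, -0.3]
finger_gap: 0.012
grip_force: 0.0
```

Call:
{"name": "apply_moves", "arguments": {
  "motion": [1,0,0,3,0,0,0,1,0,0,3,0,0,0,1,0,0,3,0,0,0,1,0,0,0,0,0,0]
}}

```text
t: 20.35
ee_pos: [0.5597, -0.1819, 0.2845]
tool_rot: [[-0.986, 0.167, 0.002], [0.167, 0.986, -0.002], [-0.002, -0.001, -1.0]]
contact_force: [-0.6, -3.9, 4.8]
finger_gap: 0.006
grip_force: 2.7
```

Call:
{"name": "apply_moves", "arguments": {
  "motion": [1,0,0,2,0,0,0,1,0,0,2,0,0,0,1,0,0,2,0,0,0,1,0,0,0,0,0,0]
}}

```text
t: 20.75
ee_pos: [0.5597, -0.1816, 0.2781]
tool_rot: [[-0.986, 0.167, 0.001], [0.167, 0.986, -0.001], [-0.001, -0.0, -1.0]]
contact_force: [-0.1, -2.5, 2.5]
finger_gap: 0.003
grip_force: 1.3
```

Run:
```python
from h import *
goto([.560,-.179,.097+.019]); a=cv2.imread("pics/scene0.png")[150:270,170:420]; b=get_image("scene"); cv2.imwrite("pics/scene2.png",cv2.resize(b[150:270,170:420],None,fx=3,fy=3))
```

```text
t 20.75 ee [ 0.5597 -0.1816  0.2781] y [ 0.1672  0.9859 -0.0005] z [ 0.0012 -0.0007 -1.    ] F [-0.0881 -2.5108  2.5025] gap 0.003304415972386704
shift [ 0.3445  2.6811 -8.9385]
```

View pics/scene2.png

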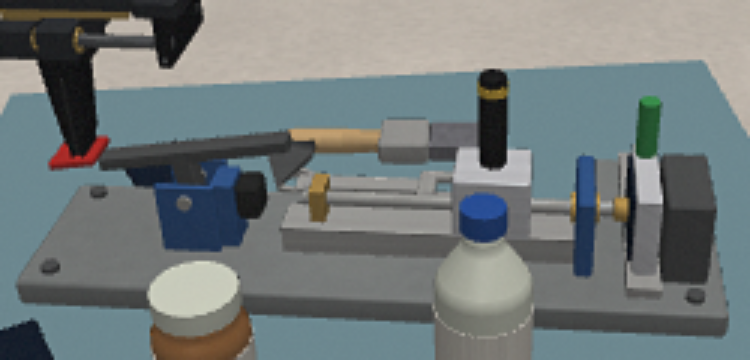

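The striker has fired: its tip is on the sample, the collar is clear of the raised sear, and the black knob is back at the forward position. I'll lift off and hand in.

Call:
{"name": "apply_moves", "arguments": {
  "motion": [1,0,0,-10,0,0,0,1,0,0,-25,0,0,0,1,0,0,-30,0,0,0,1,0,0,-30,0,0,0,1,0,0,0,0,0,0,1,0,0,0,0,0,0,1,0,0,0,0,0,0]
}}

```text
t: 21.5
ee_pos: [0.5594, -0.181, 0.372]
tool_rot: [[-0.986, 0.167, -0.001], [0.167, 0.986, 0.001], [0.002, 0.001, -1.0]]
contact_force: [-0.4, 0.5, -0.2]
finger_gap: 0.005
grip_force: 0.0
```

Run:
```python
from h import *
im=get_image("scene"); cv2.imwrite("pics/scene3.png",im)
m=cv2.inRange(cv2.cvtColor(im,cv2.COLOR_BGR2HSV),(50,120,40),(80,255,255)); k,l,s,c=cv2.connectedComponentsWithStats(m); print([(s[i],c[i]) for i in range(1,k) if s[i][4]>20])
a=cv2.imread("pics/scene1.png"); print("diff px around striker",int((cv2.absdiff(a,im)[165:240,300:420].max(2)>40).sum()))
print(job_done())
```

```text
[(array([382, 182,   8,  20, 131], dtype=int32), array([385.5649, 191.5878]))]
diff px around striker 0
the job is handed in; nothing more can be done
None
```

The impact test ran and the job was handed in after about 21.5 s, with no verdict returned: holder pushed home, striker cocked by feel at about 31 mm of draw, then fired and resting forward on the sample, arm clear.

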